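Roll the hinge bar true, mate its knuckle and hold it for the pin

ROBOT

A 6-joint arm with a two-finger parallel gripper is mounted at the origin on a cart in front of the work surface, level with it; the furniture and walls round the work are solid. World frame = base frame: x ahead of the robot, y to its left, z up, the work surface at z = 0. Lengths are in m, angles in rad, forces in N, time in s.
With the tool pointing down it reaches from about 0.375 to 0.9 m from the base axis. Payload 3.1 kg.
Tool frame: the origin (TCP) lies between the finger pads; the fingertips stand 22 mm ahead of it and the grasp point (between the pads) lies 3 mm ahead of it; z points along the fingers, y is the direction in which the jaws open and shut (so a half turn about z gives the same grasp; the last joint's range is limited). The gripper opens to 87 mm and grips with 3 to 60 N. Pads are 19 mm wide; open, the fingers measure 117 mm over their backs; the gripper's body (75 mm by 190 mm) begins 51 mm behind the grasp point.
Start: joints at [-1.526, 0.527, 1.433, -0, 1.181, -0.178], TCP at [0.138, -0.61, 0.221] pointing down, gripper open.
Joint ranges: [-3.08, 3.08], [-0.75, 2.2], [0.22, 2.44], [-1.43, 4.57], [0, 2.65], [-2.85, 2.85]. Speed limits (rad/s): [2.79, 2.79, 3.14, 3.14, 3.14, 3.14].

INTERFACE

Orientations are given as a unit quaternion [x, y, z, w].
In Python, from rig import get_obs, camera, get_calibration, hand_in, search_frame gives the robot as it stands.
- The arm moves only by the shell command python3 -m jog 'ROWS' [FORCE]. ROWS is JSON, a list of rows, each an object with "grip": the closure in counts, from 0 (fully open) to 255 (shut); "travel": the shift along the world's x, y, z in cm, a list of three; "twist": the turn about the world's z in degrees. A call has 1 to 8 rows; each row shifts and turns the commanded pose from where the row before left it; what a row does not reach is not made up. A row lasts 1/10 s, in which the tool goes at most 50 mm and 8.59 degrees, less where a joint would pass 70% of its speed; a pose out of reach is approached as far as the arm can. A call is refused whole if a number of a shift passes 5 or a number of a turn 8.59, either way. A call with a gripper value outside its range is refused whole. The fingers move at their own pace and stop on an object; FORCE is the grip in N (left out, the last holds). Time passes only in rows, so rows that do not move let the fingers close. It gives the time, the measured TCP pose, the force and the opening at its end, in the units of the state.
- get_obs(): the state, without advancing time (a new reading comes with each control period).
- camera(name): name is "scene" or "side" or "wrist"; returns the picture (400x640x3 uint8, red, green, blue); there is no depth.
- get_calibration(name): a dict with "fx", "fy", "cx", "cy" (pixels), "k1" (the pictures are not rectified: a ray, as slopes to the right and down, at radius r is drawn at 1 + k1 r^2 times it, then the intrinsics apply), "R" (3x3) and "t" (3): a world point X has camera coordinates R X + t; the wrist camera has in their place "T_tool_cam" (4x4, takes a point from camera to tool coordinates, whose origin is the TCP and whose axes are the flange's). Camera axes: x right, y down, z forward; pixel columns grow to the right and rows downward; lengths in m; the calibration is good to about 2 mm. A picture is of the moment at which its call begins: read the wrist's pose just before it. get_calibration takes no time and is no camera call.
- hand_in(): hands the job in, once; it reports no verdict.
Trained networks look in the newest picture that a camera, given by its name, has taken for a name from the list of things; names that differ only in an ending like _2 or _b are one class to them, and where a whole thing is asked for, a point or a joint stands for the part that bears it (a point fixed in the world has none). Each returns a list of dicts, best first, with "p" (0 to 1); they miss things now and then, are a little off and sometimes report something else, mostly with a low value. They report only what shows in the picture. A call takes as long as a camera call.
- search_frame(target, camera): "at" ([x, y, z] in m, in world coordinates, good to about 4 mm: the middle of the surface that is visible of it).
The state is a dict: "time": time; "q": joint angles; "joint_velocities": joint speeds; "joint_torque": joint torques, N m; "position": TCP position; "tool_rot": TCP orientation; "ft_force": force on the tool from outside, world axes, zero at the start; "moment": the same for the moment, N m; "grip_width": finger opening in m.
Only numpy, scipy, OpenCV 4.12 (cv2) and the standard library are available. Lean on these libraries where they do the work, as an engineer would, in place of code of your own. Each camera call takes 0.05 s, during which the arm holds its last target. There are 200 camera calls.

TASK

Roll the round steel hinge bar along the bench until the hole through its knuckle lies level. Then pick the bar up, bring its knuckle in level between the two knuckles on the jamb block so that all three holes line up in one straight line, ready for the pin, and finish holding it there: keep it gripped, clear of the bench, and do not let go. Leave the hinge pin, the flanged seal plate and the small bronze bearing where they are.

Things in the scene. Friction and masses are not known exactly. Their poses are not given: they have to be found in the camera images.
- bar: Loose steel hinge bar, 0.28-0.46 kg: round shank 26 mm dia x 110 mm, a flat hinge knuckle on the end away from the robot. Lies on its shank (origin 13 mm up), rolls without slipping and stays where left. Origin: on the axis, mid-shank; x along the bar to the knuckle, y along the knuckle's hole. At the start the hole is about 70 degrees off level. Centre of mass 8 mm from origin along +x.
- bar_hole (a point): Centre of the hole in the bar's knuckle, 80 mm from the bar's origin along its x, axes as the bar's. The knuckle: an eye 10 mm thick (along y), 22 mm outside diameter, 12 mm hole, joined to the shank by a neck 10 mm thick, 20 mm high and 14 mm long. It lies within the shank's diameter: it does not touch the bench as the bar rolls.
- jamb: Fixed jamb: grey block 56 mm wide (y), 90 mm tall, on a dark foot plate 90 mm wide, 10 mm thick, x +2 to +102 mm, with bolt heads 6 mm high. On its -x face, towards the robot, a steel hinge leaf with two knuckles, 22 mm outside diameter, 9 mm long, 12 mm holes. Origin on the bench under the hinge axis; x away from the robot into the block, y along the hinge axis, z up.
- jamb_hole (a point): Middle of the gap between the jamb's knuckles, on their hole axis, 60 mm above the bench, axes as the jamb's. Here the hole of the bar's knuckle must come. The gap is 14 mm wide (y -7 to +7), open above, below and in front; its back wall is 12 mm beyond the axis, so the bar's knuckle pushed in until it touches is 1 mm too deep.
- hinge_pin: Bystander: dark steel hinge pin, 8 mm in diameter, 45 mm tall, standing on its 18 mm head. Origin under its centre.
- seal_plate: Bystander: flat turned steel flange, 62 mm in diameter, 10 mm high. Origin under its centre.
- journal: Bystander: small bronze bearing bush, 21 mm in diameter, 14 mm high. Origin under its centre.

How it is judged:
By the outcome, as a careful person would: the job done as asked, in the order asked, and still so for the second after the job is handed in, while the arm keeps its last pose, push and grip.
It also fails if it takes over 48 s, if anything falls off the work surface, if the arm or the gripper's body presses on something with over 40 N, if the wrist force passes 120 N, or if a joint passes its speed limit or range.

## Working session

There is one attempt and no reset: what is moved stays moved. The work goes in short steps, Python scripts to look and compute and a shell command to move; the robot and the scene stay as the last step left them, time stands still between calls to the robot, and variables do not carry over. Pictures are saved under pics/ and viewed, about 8 in all and at most 12, crops included, and the job is handed in when it is done.

```bash
mkdir -p pics; ls; cat > h.py <<'E'
import numpy as np, cv2, json
from rig import get_obs, camera, get_calibration, hand_in, search_frame
from scipy.spatial.transform import Rotation as Rn
def snap(n,f):
    o=get_obs(); im=camera(n); cv2.imwrite('pics/'+f,im[:,:,::-1]); return o,im
def cam(n,o=None):
    c=get_calibration(n)
    if 'R' in c: return c,np.array(c['R']),np.array(c['t'])
    T=np.eye(4);T[:3,:3]=Rn.from_quat(o['tool_rot']).as_matrix();T[:3,3]=o['position']
    M=np.linalg.inv(T@np.array(c['T_tool_cam'])); return c,M[:3,:3],M[:3,3]
def proj(n,X,o=None):
    c,R,t=cam(n,o); p=np.atleast_2d(X)@R.T+t; s=p[:,:2]/p[:,2:]; s=s*(1+c['k1']*(s**2).sum(1,keepdims=True))
    return s*[c['fx'],c['fy']]+[c['cx'],c['cy']]
def ray(n,uv,o=None):
    c,R,t=cam(n,o); d=(np.array(uv)-[c['cx'],c['cy']])/[c['fx'],c['fy']]; s=d.copy()
    for _ in range(20): s=d/(1+c['k1']*(s@s))
    return -R.T@t, R.T@np.append(s,1)
def atz(n,uv,z,o=None):
    a,d=ray(n,uv,o); return a+d*(z-a[2])/d[2]
E
python3 - <<'E'
from h import *
for n in ['scene','side']:
    o,im=snap(n,n+'0.png')
    c=get_calibration(n); R=np.array(c['R']);print(n,'cam at',(-R.T@c['t']).round(3),'fx',c['fx'],'fwd',R[2].round(2))
    for t in ['bar','bar_hole','jamb','jamb_hole','hinge_pin','seal_plate','journal']:
        r=search_frame(t,n)
        print(t,[(np.round(q['at'],4).tolist(),round(q['p'],2)) for q in r[:2]])
print(get_obs())
print(get_calibration('wrist'))
E
```

```text
pics
scene cam at [ 0.226 -0.544  0.763] fx 372.52009901826415 fwd [ 0.38  0.54 -0.75]
bar [([0.5341, -0.153, 0.0217], 0.97)]
bar_hole [([0.5332, -0.1557, 0.022], 0.77), ([0.6123, -0.3279, 0.0155], 0.25)]
jamb [([0.632, 0.1127, 0.0381], 0.61)]
jamb_hole [([0.6281, 0.1149, 0.0373], 0.93)]
hinge_pin [([0.4774, 0.2746, 0.0145], 0.37)]
seal_plate [([0.732, -0.1411, 0.0071], 0.74)]
journal [([0.6117, -0.3288, 0.0146], 0.62)]
side cam at [0.236 0.707 0.715] fx 379.5295953780234 fwd [ 0.36 -0.69 -0.63]
bar [([0.5362, -0.1479, 0.022], 0.64)]
bar_hole [([0.5311, -0.1438, 0.0216], 0.67)]
jamb [([0.6288, 0.1451, 0.0367], 0.65)]
jamb_hole []
hinge_pin []
seal_plate [([0.63, 0.1475, 0.0388], 0.6), ([0.5327, -0.1465, 0.0183], 0.55)]
journal []
{'time': 0.8, 'q': array([-1.52650566e+00,  5.27472822e-01,  1.43272458e+00, -3.02238446e-06,
        1.18137636e+00, -1.78512209e-01]), 'joint_velocities': array([-2.00535953e-03, -7.80404463e-04,  2.06498287e-04,  3.73972038e-04,
       -4.96314653e-04, -1.77520699e-06]), 'joint_torque': array([-1.97049398e-03, -4.39954877e+01, -1.76978624e+01,  6.32024207e-02,
        5.02934656e-02, -1.26584771e-05]), 'position': array([ 0.13812174, -0.6095183 ,  0.22065727]), 'tool_rot': array([ 9.93801211e-01,  1.11171728e-01, -2.02822023e-06,  9.32891310e-06]), 'ft_force': array([0.12957686, 0.40508646, 0.01725903]), 'moment': array([-0.00460975, -0.01210832,  0.0461193 ]), 'grip_width': 0.08694313259558441}
{'fx': 300.0316277096738, 'fy': 300.0316277096738, 'cx': 323.0739539146168, 'cy': 201.68943424486537, 'k1': 0.0011928052090400452, 'T_tool_cam': array([[-4.19009973e-04, -9.57179432e-01, -2.89495008e-01,
         8.02694002e-02],
       [ 9.99999602e-01, -1.72885706e-04, -8.75756599e-04,
         1.46196776e-04],
       [ 7.88206655e-04, -2.89495260e-01,  9.57179123e-01,
        -1.64334956e-01],
       [ 0.00000000e+00,  0.00000000e+00,  0.00000000e+00,
         1.00000000e+00]])}
```

View pics/scene0.png

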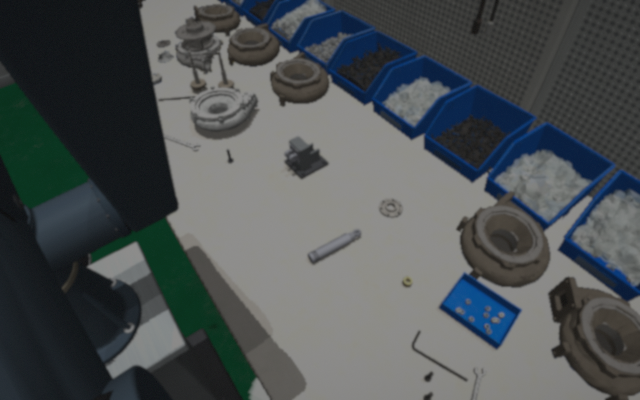

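View pics/side0.png

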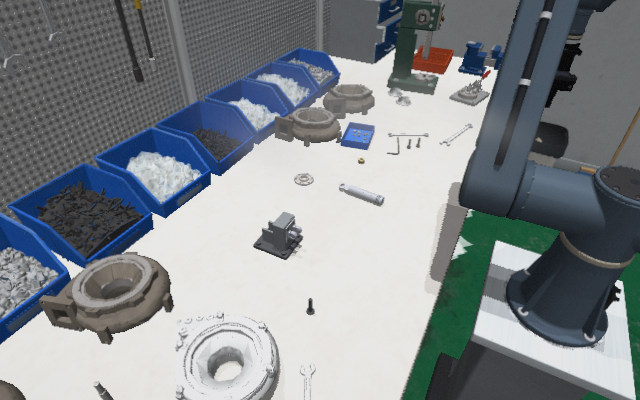

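Scene view: the bar lies from about (310,256) to its knuckle at (360,235), the jamb is at (303,157), the pin at (229,156), the plate at (390,208) and the bush at (407,282). The side view agrees. Next I compute the bar and jamb yaw, then move.

```bash
python3 - <<'E'
from h import *
a=atz('scene',(311,256),.013);b=atz('scene',(358,235),.013);print(a.round(3),b.round(3),np.degrees(np.arctan2(*(b-a)[1::-1])))
a=atz('side',(382,200),.013);b=atz('side',(342,186),.013);print(a.round(3),b.round(3),np.degrees(np.arctan2(*(b-a)[1::-1])))
for n in['scene','side']:
    im=cv2.imread(f'pics/{n}0.png');c=proj(n,[[.63,.12,.04]])[0].astype(int)
    cr=im[c[1]-40:c[1]+40,c[0]-50:c[0]+50];cv2.imwrite(f'pics/{n}j.png',cv2.resize(cr,None,fx=4,fy=4,interpolation=cv2.INTER_CUBIC))
E
python3 -m jog '[{"grip":0,"travel":[3,3.8,0],"twist":0},{"grip":0,"travel":[3,3.8,0],"twist":0},{"grip":0,"travel":[3,3.8,0],"twist":0},{"grip":0,"travel":[3,3.8,0],"twist":0},{"grip":0,"travel":[3,3.8,0],"twist":0},{"grip":0,"travel":[3,3.8,0],"twist":0},{"grip":0,"travel":[3,3.8,0],"twist":0},{"grip":0,"travel":[3,3.8,0],"twist":0}]'
```

```text
[ 0.477 -0.146  0.013] [ 0.604 -0.166  0.013] -8.628865281975122
[ 0.472 -0.152  0.013] [ 0.605 -0.157  0.013] -2.094991086132108
time: 1.6
position: [0.3791, -0.3041, 0.221]
tool_rot: [0.994, 0.111, 0.0, 0.0]
ft_force: [1.6, -0.1, -0.4]
grip_width: 0.0871
```

```bash
python3 -m jog '[{"grip":0,"travel":[2.5,2.5,-1],"twist":-4},{"grip":0,"travel":[2.5,2.5,-1],"twist":-4},{"grip":0,"travel":[2.5,2.5,-1],"twist":-4},{"grip":0,"travel":[2.5,2.5,-1],"twist":-5},{"grip":0,"travel":[2.5,2.5,-1],"twist":0},{"grip":0,"travel":[1.6,2.9,-1],"twist":0},{"grip":0,"travel":[0,0,0],"twist":0}]'
python3 - <<'E'
from h import *
o,im=snap('wrist','w1.png')
for t in ['bar','bar_hole']:
    print(t,[(np.round(q['at'],4).tolist(),round(q['p'],2)) for q in search_frame(t,'wrist')[:2]])
print(o['position'],Rn.from_quat(o['tool_rot']).as_matrix()[:,0])
E
```

```text
time: 2.3
position: [0.5198, -0.1479, 0.1594]
tool_rot: [0.999, -0.035, -0.001, -0.001]
ft_force: [-0.2, -0.6, 0.1]
grip_width: 0.087
bar []
bar_hole [([0.5452, -0.1576, 0.0234], 0.67)]
[ 0.51977967 -0.14790932  0.15939681] [ 0.99759429 -0.06929426 -0.00198549]
```

View pics/w1.png

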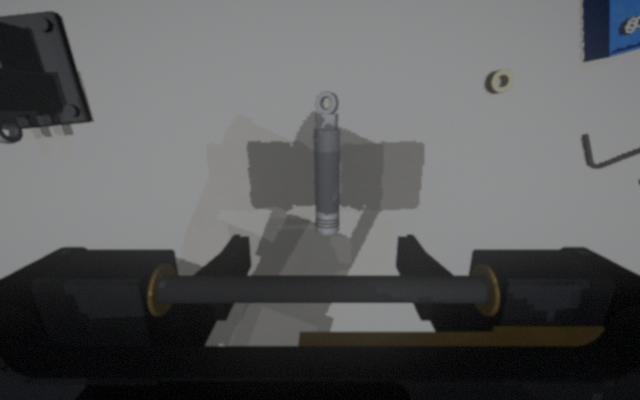

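The wrist view shows the bar running from its butt at (327,232) to the knuckle eye at (326,101), with the hole seen nearly face-on. Next I locate the axis and go lower to see which way the hole is tilted.

```bash
python3 - <<'E'
from h import *
o=get_obs()
e=atz('wrist',(326,101),.016,o);b=atz('wrist',(327,232),.013,o);d=(e-b)[:2];print(e,b,np.linalg.norm(d),np.degrees(np.arctan2(d[1],d[0])))
print('origin',e[:2]-.08*d/np.linalg.norm(d))
E
```

```text
[ 0.6081337  -0.16103021  0.016     ] [ 0.46919834 -0.15231349  0.013     ] 0.13920852364408487 -3.5899977773429645
origin [ 0.52829068 -0.15602091]
```

```bash
python3 -m jog '[{"grip":0,"travel":[0.4,-0.4,-4.7],"twist":0},{"grip":0,"travel":[0.4,-0.4,-4.7],"twist":0},{"grip":0,"travel":[0,0,0],"twist":0},{"grip":0,"travel":[0,0,0],"twist":0}]'
python3 - <<'E'
from h import *
o,im=snap('wrist','w2.png')
p=proj('wrist',[[.6081,-.161,.013]],o)[0].astype(int);print(p,o['position'])
x0,y0=max(p[0]-50,0),max(p[1]-40,0);print(x0,y0)
cv2.imwrite('pics/w2c.png',cv2.resize(im[y0:y0+90,x0:x0+100,::-1],None,fx=6,fy=6,interpolation=cv2.INTER_CUBIC))
E
```

```text
time: 2.85
position: [0.5263, -0.1604, 0.0666]
tool_rot: [0.999, -0.038, -0.001, -0.0]
ft_force: [0.4, 0.4, 0.3]
grip_width: 0.0872
[315 108] [ 0.52630718 -0.1603811   0.06658843]
265 68
```

View pics/w2c.png

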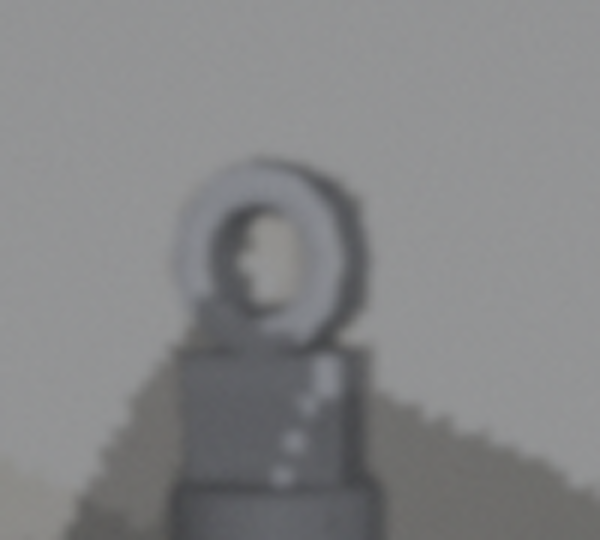

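The knuckle's near face sits left in the picture (ring centre near (309,111) in the full frame), and its lower side wall shows on the right. So the hole axis leans up towards world +y, and the bar must roll about 16 mm towards +y. I lower the straddling fingers, then partly close.

```bash
python3 -m jog '[{"grip":110,"travel":[0,0.5,-2],"twist":0},{"grip":110,"travel":[0,0,-2],"twist":0},{"grip":110,"travel":[0,0,0],"twist":0},{"grip":110,"travel":[0,0,0],"twist":0}]' 10
python3 - <<'E'
from h import *
o,im=snap('wrist','w3.png');print(o['position'],o['grip_width'])
cv2.imwrite('pics/w3c.png',im[60:360,170:470,::-1].repeat(2,0).repeat(2,1))
E
```

```text
time: 3.3
position: [0.5285, -0.1554, 0.0294]
tool_rot: [0.999, -0.037, 0.002, 0.001]
ft_force: [0.1, 0.2, 0.6]
grip_width: 0.0626
[ 0.52850605 -0.15540592  0.02943985] 0.06260729669088395
```

View pics/w3c.png

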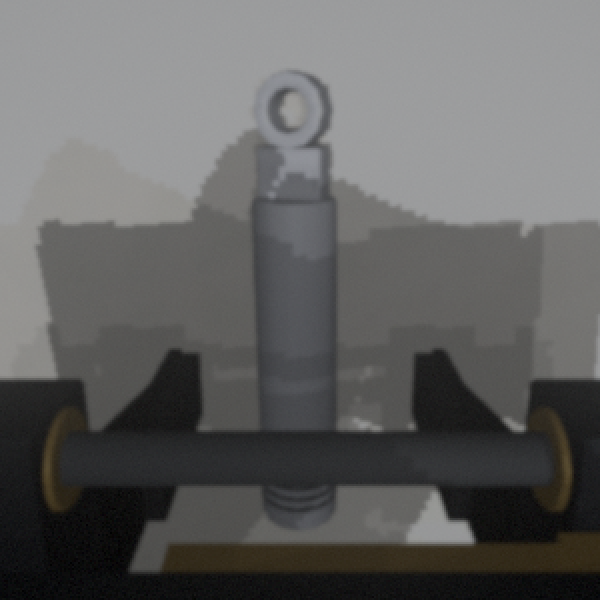

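The fingers straddle the bar, with the tips at crop x 201 and 415 and the bar at 297. I close to about 36 mm and push towards +y.

```bash
python3 -m jog '[{"grip":150,"travel":[0,0.3,-0.2],"twist":0},{"grip":150,"travel":[0,0.3,0],"twist":0},{"grip":150,"travel":[0,0,0],"twist":0},{"grip":150,"travel":[0,0,0],"twist":0}]' 10; python3 -m jog '[{"grip":150,"travel":[0,0.3,0],"twist":0},{"grip":150,"travel":[0,0.3,0],"twist":0},{"grip":150,"travel":[0,0.3,0],"twist":0},{"grip":150,"travel":[0,0.3,0],"twist":0},{"grip":150,"travel":[0,0,0],"twist":0},{"grip":150,"travel":[0,0,0],"twist":0}]'
cat > look.py <<'E'
from h import *
import sys
o,im=snap('wrist',sys.argv[1]+'.png');print(o['position'],o['grip_width'],o['ft_force'])
cv2.imwrite('pics/'+sys.argv[1]+'c.png',cv2.resize(im[60:210,220:420,::-1],None,fx=3,fy=3,interpolation=cv2.INTER_CUBIC))
E
python3 look.py w4
```

```text
time: 3.75
position: [0.5272, -0.1484, 0.0249]
tool_rot: [0.999, -0.037, 0.0, 0.0]
ft_force: [-0.5, -0.2, -0.1]
grip_width: 0.0367
time: 4.35
position: [0.5272, -0.1364, 0.0246]
tool_rot: [0.999, -0.037, 0.0, 0.0]
ft_force: [0.3, 0.4, -0.1]
grip_width: 0.0356
[ 0.5271669  -0.1363895   0.02461729] 0.03557809019234674 [ 0.32695771  0.40045826 -0.12637052]
```

View pics/w4c.png

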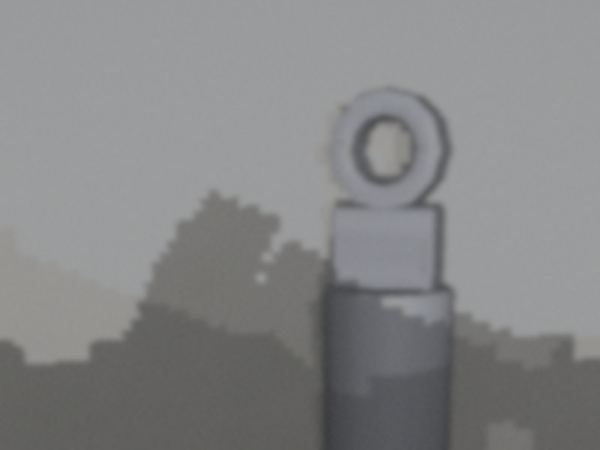

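View pics/w4.png

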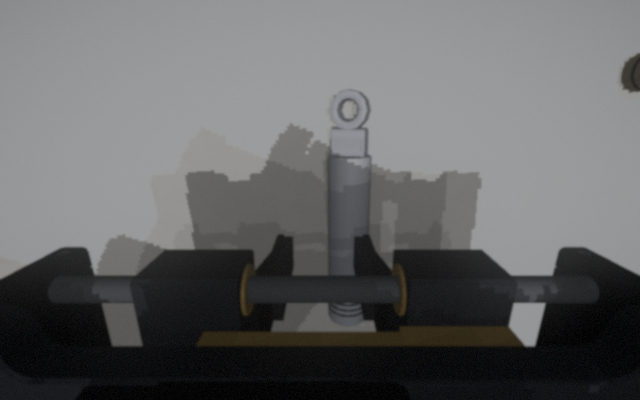

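```bash
python3 - <<'E'
from h import *
out=[]
for n in ['scene','side']:
    o,im=snap(n,n+'5.png')
    c=proj(n,[[.54,-.15,.03]])[0].astype(int)
    cr=im[c[1]-35:c[1]+35,c[0]-48:c[0]+48,::-1]; out.append(cv2.resize(cr,None,fx=4,fy=4,interpolation=cv2.INTER_CUBIC))
    print(n,c-[48,35])
    for y in (-.154,-.119): print(proj(n,[[.527,y,.0026],[.527,y,.026]]).round(1).tolist())
    print('bar',proj(n,[[.472,-.1484,.013],[.528,-.1523,.013],[.608,-.158,.013]]).round(1).tolist())
cv2.imwrite('pics/c5.png',np.hstack(out))
E
```

```text
scene [285 204]
[[329.9, 250.0], [330.0, 244.6]]
[[321.3, 240.3], [321.2, 234.8]]
bar [[309.7, 257.8], [329.8, 246.9], [357.2, 232.3]]
side [312 153]
[[364.7, 196.7], [365.4, 190.6]]
[[360.2, 203.2], [360.8, 197.0]]
bar [[381.6, 200.6], [364.5, 194.2], [341.3, 185.5]]
```

View pics/c5.png

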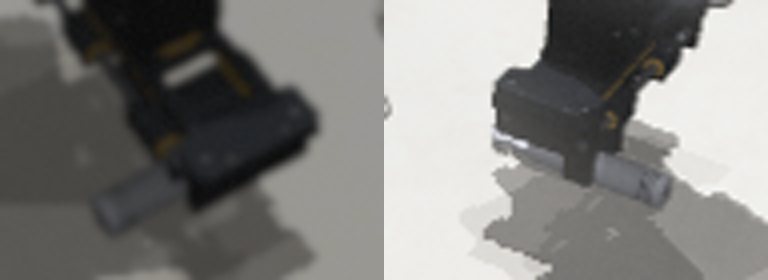

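```bash
python3 - <<'E'
from h import *
q=[.999,-.037,0,0];q=np.array(q)/np.linalg.norm(q)
L=[((326,101),(.5198,-.1479,.1594)),((310.3,111),(.5263,-.1604,.0666)),((349,110),(.5272,-.1364,.0246))]
A=np.zeros((3,3));b=np.zeros(3)
for uv,p in L:
    o=dict(position=p,tool_rot=q);a,d=ray('wrist',uv,o);d/=np.linalg.norm(d);P=np.eye(3)-np.outer(d,d);A+=P;b+=P@a
    for z in (0,.013,.026): print(z,(a+d*(z-a[2])/d[2]).round(4)[:2],end=' ')
    print('cam',a.round(3))
print(np.linalg.solve(A,b))
E
```

```text
0 [ 0.6093 -0.1573] 0.013 [ 0.6089 -0.1571] 0.026 [ 0.6085 -0.157 ] cam [ 0.6   -0.154  0.324]
0 [ 0.607  -0.1568] 0.013 [ 0.607  -0.1573] 0.026 [ 0.6069 -0.1579] cam [ 0.606 -0.166  0.231]
0 [ 0.6066 -0.1578] 0.013 [ 0.6067 -0.1568] 0.026 [ 0.6067 -0.1557] cam [ 0.607 -0.142  0.189]
[ 0.60749951 -0.15704474  0.01391702]
```

```bash
python3 -m jog '[{"grip":150,"travel":[0,-0.8,0],"twist":0},{"grip":150,"travel":[0,-0.8,0],"twist":0},{"grip":150,"travel":[0,0,-0.2],"twist":0},{"grip":150,"travel":[0,0,0],"twist":0}]'; python3 -m jog '[{"grip":150,"travel":[0,0,-0.2],"twist":0},{"grip":150,"travel":[0,0,0],"twist":0}]'
```

```text
time: 4.9
position: [0.5269, -0.1531, 0.0224]
tool_rot: [0.999, -0.038, -0.0, -0.0]
ft_force: [-0.1, 0.5, 0.1]
grip_width: 0.0358
time: 5.1
position: [0.5268, -0.1523, 0.0203]
tool_rot: [0.999, -0.037, -0.0, -0.0]
ft_force: [-0.1, 0.2, -0.6]
grip_width: 0.0356
```

No contact force, so the fingertips are higher than stated: the pictures put them about level with the TCP. I go lower in small steps, watching the force.

```bash
python3 -m jog '[{"grip":150,"travel":[0,0,-0.2],"twist":0},{"grip":150,"travel":[0,0,-0.2],"twist":0},{"grip":150,"travel":[0,0,0],"twist":0}]';python3 -m jog '[{"grip":150,"travel":[0,0,-0.2],"twist":0},{"grip":150,"travel":[0,0,-0.2],"twist":0},{"grip":150,"travel":[0,0,0],"twist":0}]'
python3 look.py w6; python3 - <<'E'
import cv2,numpy as np
a=cv2.imread('pics/w6.png')[60:340,200:450]
cv2.imwrite('pics/w6d.png',a.repeat(2,0).repeat(2,1))
E
```

```text
time: 5.4
position: [0.5269, -0.1523, 0.0163]
tool_rot: [0.999, -0.037, -0.0, -0.0]
ft_force: [0.3, 0.6, 0.3]
grip_width: 0.0356
time: 5.7
position: [0.5269, -0.1524, 0.0124]
tool_rot: [0.999, -0.037, -0.0, -0.0]
ft_force: [-0.5, -0.4, -0.8]
grip_width: 0.0359
[ 0.52694997 -0.1524317   0.012352  ] 0.03588152586588207 [-0.46275852 -0.41524703 -0.78208698]
```

View pics/w6d.png

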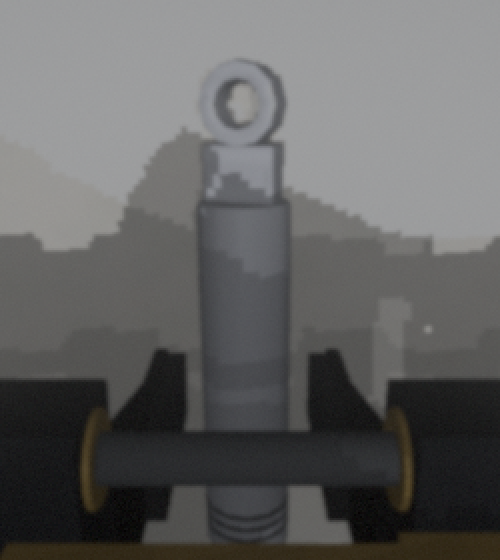

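The bar sits centred between the fingers (tips at crop x 187 and 308, bar at 244) and is still unrolled. I go a little lower, then push towards +y in small steps.

```bash
python3 -m jog '[{"grip":150,"travel":[0,0,-0.2],"twist":0},{"grip":150,"travel":[0,0,0],"twist":0}]';python3 -m jog '[{"grip":150,"travel":[0,0,-0.2],"twist":0},{"grip":150,"travel":[0,0,0],"twist":0}]';python3 -m jog '[{"grip":150,"travel":[0,0.3,0],"twist":0},{"grip":150,"travel":[0,0.3,0],"twist":0},{"grip":150,"travel":[0,0.3,0],"twist":0},{"grip":150,"travel":[0,0,0],"twist":0}]'
cat > bar.py <<'E'
from h import *
import sys
# bar lateral position (tool axes) from shank silhouette at image rows
o,im=snap('wrist',sys.argv[1]+'.png');print('t',o['time'],o['position'].round(4),o['grip_width'].round(4),o['ft_force'].round(1))
g=cv2.GaussianBlur(im.mean(2),(3,3),0)
for v in list(range(96,150,4))+[160,175,190,205,220]:
    r=np.diff(g[v,260:400]); e=np.argsort(-abs(r)); k=[]
    for i in e:
        if all(abs(i-j)>3 for j in k): k.append(i)
        if len(k)>5: break
    print(v,sorted((int(i)+260,round(float(r[i]))) for i in k if abs(r[i])>4))
E
python3 bar.py w7
```

```text
time: 5.95
position: [0.527, -0.1525, 0.0105]
tool_rot: [0.999, -0.037, -0.0, -0.0]
ft_force: [0.1, 1.1, 0.5]
grip_width: 0.0357
time: 6.15
position: [0.527, -0.1525, 0.0084]
tool_rot: [0.999, -0.037, -0.0, -0.0]
ft_force: [-0.4, -0.3, -0.1]
grip_width: 0.0355
time: 6.55
position: [0.5269, -0.1429, 0.0087]
tool_rot: [0.999, -0.037, -0.0, -0.0]
ft_force: [-0.8, 0.7, 0.6]
grip_width: 0.0359Traceback (most recent call last):
  File "bar.py", line 4, in <module>
    o,im=snap('wrist',sys.argv[1]+'.png');print('t',o['time'],o['position'].round(4),o['grip_width'].round(4),o['ft_force'].round(1))
                                                                                     ^^^^^^^^^^^^^^^^^^^^^
AttributeError: 'float' object has no attribute 'round'
```

```bash
sed -i "s/o\['grip_width'\].round(4)/round(o['grip_width'],4)/" bar.py; python3 bar.py w7
```

```text
t 6.6 [ 0.527  -0.143   0.0087] 0.0356 [ 0.4 -0.1 -0. ]
96 [(310, -9), (344, 11)]
100 [(308, -12), (316, -7), (325, 9), (329, 4), (346, 10)]
104 [(307, -10), (314, -4), (328, 8), (347, 9)]
108 [(306, -12), (310, 5), (325, 4), (331, 5), (347, 9)]
112 [(306, -12), (310, 5), (331, 5), (348, 9)]
116 [(306, -11), (310, 5), (330, 5), (347, 9)]
120 [(307, -12), (315, -5), (328, 5), (346, 10)]
124 [(310, -9), (318, -4), (331, -4), (344, 12)]
128 [(285, -10), (295, 9), (312, -10), (328, -7), (341, 15)]
132 [(279, -9), (302, 8), (308, -9), (346, 10)]
136 [(276, -9), (309, 4), (331, 8), (347, 9)]
140 [(273, -9), (331, 8), (335, -4), (346, 7)]
144 [(270, -9), (331, 8), (346, 7)]
148 [(270, -12), (307, -6), (315, 9), (331, 8), (346, 8)]
160 [(264, -9), (305, -15), (331, 10), (338, 7), (346, -10), (351, 10)]
175 [(290, 4), (302, -10), (351, 9), (386, 5), (393, 9)]
190 [(303, -9), (347, -5), (351, 6)]
205 [(303, -9), (350, 7)]
220 [(304, -9), (350, 8), (389, 5)]
```

The bar now rolls with the push. The neck edges at 309, 331 and 347 give a face ratio of 20cosφ/10sinφ = 1.42, so the tilt is about 54° from vertical and about 36° (8 mm) remains. I push on, more slowly.

```bash
python3 -m jog '[{"grip":150,"travel":[0,0.2,0],"twist":0},{"grip":150,"travel":[0,0.2,0],"twist":0},{"grip":150,"travel":[0,0.1,0],"twist":0},{"grip":150,"travel":[0,0.1,0],"twist":0},{"grip":150,"travel":[0,0.1,0],"twist":0},{"grip":150,"travel":[0,0.1,0],"twist":0},{"grip":150,"travel":[0,0,0],"twist":0},{"grip":150,"travel":[0,0,0],"twist":0}]'; python3 bar.py w8
```

```text
time: 7.45
position: [0.527, -0.1354, 0.0086]
tool_rot: [0.999, -0.037, -0.0, -0.0]
ft_force: [-0.4, -0.1, -0.6]
grip_width: 0.0357
t 7.45 [ 0.527  -0.1354  0.0086] 0.0357 [-0.4 -0.1 -0.6]
96 [(317, -18), (325, 13), (344, 8)]
100 [(316, -16), (322, -5), (326, 16), (345, 5)]
104 [(316, -15), (322, -8), (326, 15), (346, 5)]
108 [(315, -15), (319, 8), (323, -7), (327, 14), (346, 4)]
112 [(315, -12), (319, 8), (323, -9), (327, 14), (346, 4)]
116 [(316, -14), (322, -7), (326, 12)]
120 [(317, -18), (322, -5), (326, 13), (345, 6)]
124 [(318, -18), (325, 9), (344, 10)]
128 [(285, -10), (291, 9), (318, -16), (324, 4), (343, 14)]
132 [(282, -10), (298, 8), (317, -18), (326, 12), (345, 7)]
136 [(275, -10), (305, 5), (309, 7), (317, -19), (326, 19), (346, 5)]
140 [(272, -10), (307, 8), (317, -21), (326, 19), (346, 6)]
144 [(269, -10), (306, 12), (311, -10), (316, -10), (326, 18), (346, 7)]
148 [(266, -11), (316, -11), (326, 19), (346, 8)]
160 [(261, -12), (305, -15), (326, 9), (339, 8), (344, -16), (353, 11)]
175 [(306, -9), (354, 9), (386, 5), (394, 9)]
190 [(306, -8), (349, -4), (354, 7)]
205 [(307, -9), (354, 7)]
220 [(307, -9), (354, 7), (389, 5)]
```

```bash
python3 -m jog '[{"grip":150,"travel":[0,0.1,0],"twist":0},{"grip":150,"travel":[0,0.1,0],"twist":0},{"grip":150,"travel":[0,0.1,0],"twist":0},{"grip":150,"travel":[0,0,0],"twist":0},{"grip":150,"travel":[0,0,0],"twist":0}]'; python3 bar.py w9 | grep -vE '^(96|12|2|16|190)'
```

```text
time: 8.0
position: [0.527, -0.1324, 0.0086]
tool_rot: [0.999, -0.037, -0.0, -0.0]
ft_force: [0.1, -0.0, -0.1]
grip_width: 0.036
t 8.0 [ 0.527  -0.1324  0.0086] 0.036 [ 0.1 -0.  -0.1]
100 [(318, -9), (322, 14), (342, 7)]
104 [(318, -10), (322, 14), (342, 6)]
108 [(318, -11), (322, 16)]
112 [(318, -11), (322, 14), (342, 4)]
116 [(319, -13), (323, 9), (342, 6)]
132 [(280, -10), (297, 9), (319, -15), (323, 11), (342, 6)]
136 [(274, -10), (308, 11), (318, -9), (322, 17), (342, 6)]
140 [(274, -12), (308, 11), (318, -8), (322, 16), (342, 6)]
144 [(271, -10), (306, 9), (310, -6), (318, -11), (322, 19), (342, 7)]
148 [(268, -11), (305, 11), (309, -11), (318, -7), (322, 22), (342, 7)]
175 [(306, -11), (354, 8), (384, 5), (392, 8)]
```

```bash
python3 -m jog '[{"grip":150,"travel":[0,0.1,0],"twist":0},{"grip":150,"travel":[0,0,0],"twist":0},{"grip":150,"travel":[0,0,0],"twist":0},{"grip":150,"travel":[0,-0.2,0],"twist":0},{"grip":150,"travel":[0,-0.26,0],"twist":0},{"grip":150,"travel":[0,0,0],"twist":0},{"grip":150,"travel":[0,0,0],"twist":0}]'; python3 bar.py w10 | grep -vE '^(96|12|16)'; python3 - <<'E'
from h import *
im=cv2.imread('pics/w10.png');g=cv2.GaussianBlur(im.mean(2),(3,3),0)
for v in (240,245,250,255,260,265):
    r=np.diff(g[v,270:380]);print(v,[(i+270,round(float(r[i]))) for i in range(len(r)) if abs(r[i])>7])
E
```

```text
time: 8.75
position: [0.5271, -0.1363, 0.0086]
tool_rot: [0.999, -0.037, 0.0, -0.0]
ft_force: [0.3, 0.1, -0.4]
grip_width: 0.0358
t 8.75 [ 0.5271 -0.1363  0.0086] 0.0358 [ 0.3  0.1 -0.4]
100 [(309, -6), (331, 7)]
104 [(308, -5), (312, 5), (331, 7)]
108 [(307, -4), (311, 7), (331, 6)]
112 [(308, -6), (312, 7), (331, 5)]
116 [(309, -9), (331, 5)]
132 [(280, -10), (300, 8), (310, -7), (331, 13)]
136 [(274, -8), (307, 10), (312, 8), (329, -11), (333, 11)]
140 [(274, -12), (308, 9), (312, 7), (329, -11), (333, 11)]
144 [(271, -10), (305, 6), (311, 14), (329, -9), (333, 8)]
148 [(268, -10), (305, 10), (311, 13), (331, 6)]
175 [(298, -7), (345, 8), (385, 5), (392, 7)]
190 [(298, -8), (346, 4)]
205 [(299, -8), (345, 7)]
220 [(300, -8), (345, 7), (390, 5)]
240 [(273, -8), (274, -14), (275, -15), (276, -10), (291, 13), (292, 15), (293, 11), (352, -11), (353, -15), (354, -14), (355, -8), (369, 8), (370, 15), (371, 15), (372, 10)]
245 [(271, -7), (272, -13), (273, -15), (274, -11), (291, 13), (292, 17), (293, 12), (352, -13), (353, -17), (354, -13), (371, 11), (372, 16), (373, 13), (374, 7)]
250 [(270, -13), (271, -16), (272, -11), (291, 13), (292, 19), (293, 16), (294, 9), (300, -10), (301, -9), (344, 9), (345, 8), (352, -13), (353, -17), (354, -13), (373, 11), (374, 16), (375, 13), (376, 8)]
255 [(291, 12), (292, 19), (293, 16), (294, 8), (352, -14), (353, -18), (354, -13), (377, 12), (378, 14)]
260 [(291, 11), (292, 17), (293, 16), (294, 9), (351, -8), (352, -15), (353, -17), (354, -11)]
265 [(291, 10), (292, 16), (293, 15), (294, 9), (351, -9), (352, -15), (353, -17), (354, -11)]
```

```bash
python3 - <<'E'
import cv2
a=cv2.imread('pics/w10.png')[85:165,285:365];cv2.imwrite('pics/w10d.png',cv2.resize(cv2.convertScaleAbs(a,alpha=1.4),None,fx=7,fy=7,interpolation=cv2.INTER_CUBIC))
E
```

```text
(no output)
```

View pics/w10d.png

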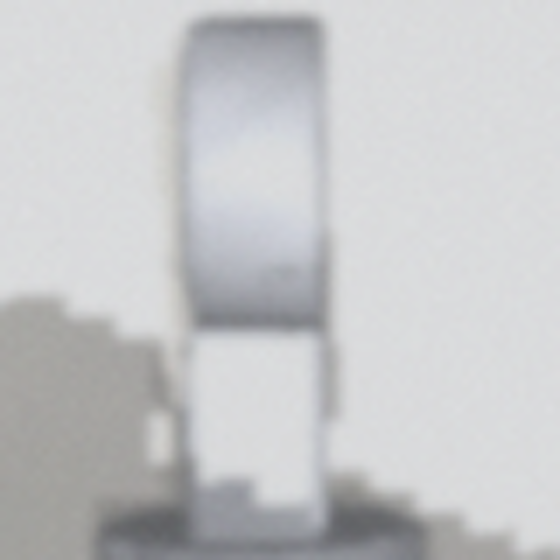

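The knuckle now shows edge-on, crop x 190–325 (10 mm wide), with only about 1 px of side face on the left. The hole is level to within about 2°. I go a little lower for a fuller grip.

```bash
python3 -m jog '[{"grip":150,"travel":[0,0,-0.2],"twist":0},{"grip":150,"travel":[0,0,0],"twist":0}]';python3 -m jog '[{"grip":150,"travel":[0,0,-0.2],"twist":0},{"grip":150,"travel":[0,0,0],"twist":0}]'; python3 -m jog '[{"grip":150,"travel":[0,0,-0.15],"twist":0},{"grip":150,"travel":[0,0,0],"twist":0}]'
```

```text
time: 9.0
position: [0.5269, -0.136, 0.0064]
tool_rot: [0.999, -0.037, -0.0, -0.0]
ft_force: [-0.4, -0.2, 0.6]
grip_width: 0.0357
time: 9.2
position: [0.5269, -0.136, 0.0044]
tool_rot: [0.999, -0.037, -0.0, -0.0]
ft_force: [-0.1, -0.1, -0.1]
grip_width: 0.0358
time: 9.4
position: [0.527, -0.1361, 0.0029]
tool_rot: [0.999, -0.037, -0.0, -0.0]
ft_force: [-0.3, 0.5, 0.8]
grip_width: 0.0358
```

```bash
python3 -m jog '[{"grip":180,"travel":[0,0,0],"twist":0},{"grip":190,"travel":[0,0,0],"twist":0},{"grip":255,"travel":[0,0,0],"twist":0},{"grip":255,"travel":[0,0,0],"twist":0},{"grip":255,"travel":[0,0,0],"twist":0}]' 8;  python3 -m jog '[{"grip":255,"travel":[0,0,0],"twist":0},{"grip":255,"travel":[0,0,0],"twist":0}]' 35; python3 bar.py w11 | grep -E '^(t|10|11|13|14|205|220)'
```

```text
time: 9.9
position: [0.5271, -0.1362, 0.0032]
tool_rot: [0.999, -0.037, 0.0, 0.0]
ft_force: [-0.0, 0.2, 0.0]
grip_width: 0.0258
time: 10.1
position: [0.5271, -0.1361, 0.0032]
tool_rot: [0.999, -0.037, 0.0, 0.0]
ft_force: [-0.2, 0.5, -0.9]
grip_width: 0.0251
t 10.1 [ 0.5271 -0.1361  0.0032] 0.0251 [-0.2  0.5 -0.9]
100 [(309, -7), (332, 7)]
104 [(308, -6), (312, 6), (332, 7)]
108 [(307, -4), (311, 7), (332, 7)]
112 [(308, -6), (312, 7), (332, 7)]
116 [(309, -9), (332, 7)]
132 [(279, -7), (296, 9), (311, -11), (332, 17)]
136 [(272, -6), (279, -5), (304, 8), (312, 10), (329, -9), (333, 12)]
140 [(269, -7), (273, -5), (308, 9), (312, 6), (330, -12), (334, 7)]
144 [(266, -7), (270, -4), (311, 11), (330, -13), (334, 12)]
148 [(266, -11), (307, -5), (311, 16), (330, -13), (334, 11)]
205 [(298, -8), (346, 6)]
220 [(299, -8), (346, 8), (382, 5)]
```

```bash
python3 -m jog '[{"grip":255,"travel":[0,0,1],"twist":0},{"grip":255,"travel":[-0.5,0,4],"twist":0},{"grip":255,"travel":[-0.5,0,4],"twist":0},{"grip":255,"travel":[-0.5,0,3],"twist":0}]'; python3 - <<'E'
from h import *
q=np.array([.999,-.035,-.001,-.001]);q/=np.linalg.norm(q)
o=dict(position=(.5198,-.1479,.1594),tool_rot=q)
a=atz('wrist',(91,121),.01,o);b=atz('wrist',(57,13),.01,o);d=b-a;L=np.linalg.norm(d);yaw=np.arctan2(d[1],d[0])
print(a,b,L,np.degrees(yaw))
x=d/L;y=np.array([-x[1],x[0],0]);print('jamb origin',a-x*.002+y*.045)
print('scene pts',[(n,proj(n,[(a-x*.002+y*.045)+[0,0,.06-.01]]).round(0).tolist()) for n in('scene','side')])
E
```

```text
time: 10.55
position: [0.5118, -0.136, 0.1251]
tool_rot: [0.999, -0.037, 0.0, 0.0]
ft_force: [0.0, 0.6, -3.2]
grip_width: 0.025
[0.60629288 0.08190317 0.01      ] [0.70247234 0.08464952 0.01      ] 0.09621866460320057 1.6355988564616515
jamb origin [0.60300927 0.12682775 0.01      ]
scene pts [('scene', [[291.0, 156.0]]), ('side', [[295.0, 231.0]])]
```

The bar is lifted; the force reading of about −3.2 N on z fits its weight. The jamb estimate is origin (0.603, 0.127), yaw about 1.6°. I carry the bar across to stand in front of it.

```bash
python3 -m jog '[{"grip":255,"travel":[-0.7,2.5,0],"twist":0.9},{"grip":255,"travel":[-0.7,3.5,0],"twist":0.9},{"grip":255,"travel":[-0.7,4,0],"twist":1},{"grip":255,"travel":[-0.7,4,0],"twist":1},{"grip":255,"travel":[-0.7,4,0],"twist":1},{"grip":255,"travel":[-0.7,4,0],"twist":1},{"grip":255,"travel":[0,3,0],"twist":0},{"grip":255,"travel":[0,1.1,0],"twist":0}]'; python3 -m jog '[{"grip":255,"travel":[0,0,-1],"twist":0},{"grip":255,"travel":[0,0,0],"twist":0},{"grip":255,"travel":[0,0,0],"twist":0}]'
python3 - <<'E'
from h import *
o,im=snap('wrist','w12.png');print(o['position'],Rn.from_quat(o['tool_rot']).as_euler('xyz',degrees=True),o['ft_force'],o['grip_width'])
for t in ['jamb','jamb_hole','bar_hole']:
    print(t,[(np.round(q['at'],4).tolist(),round(q['p'],2)) for q in search_frame(t,'wrist')[:2]])
j=np.array([.603,.127,.06]);print(proj('wrist',[j,o['position']+[.08,0,.0098]],o))
cv2.imwrite('pics/w12d.png',cv2.resize(im[0:200,200:460,::-1],None,fx=3,fy=3,interpolation=cv2.INTER_CUBIC))
E
```

```text
time: 11.35
position: [0.4686, 0.1275, 0.1233]
tool_rot: [1.0, 0.015, -0.001, -0.0]
ft_force: [-0.1, 0.2, -4.3]
grip_width: 0.0251
time: 11.65
position: [0.4698, 0.1236, 0.1126]
tool_rot: [1.0, 0.013, -0.001, 0.0]
ft_force: [0.1, 0.7, -3.8]
grip_width: 0.0252
[0.46980395 0.12362487 0.11255639] [1.79981748e+02 1.00667356e-01 1.47143725e+00] [ 0.05799447  0.65343099 -3.8076937 ] 0.025154926594215837
jamb [([0.6139, 0.1302, 0.0146], 0.88)]
jamb_hole [([0.6153, 0.1275, 0.0133], 0.95)]
bar_hole [([0.5024, 0.1245, 0.1344], 0.79)]
[[323.27277584  24.22441378]
 [327.36065889 111.59193346]]
```

View pics/w12d.png

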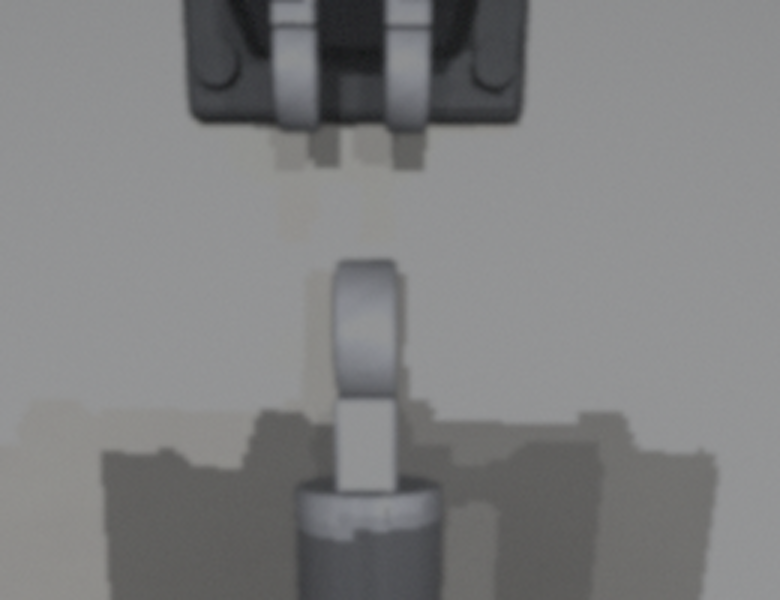

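The jamb's knuckles sit at crop x 273–319 and 386–432 (gap centre 352). The bar's edge-on eye is at 335–398 (centre 366) and still level. I lower to knuckle height just short of the gap and compare at equal depth.

```bash
python3 -m jog '[{"grip":255,"travel":[0.4,0.1,-2],"twist":0},{"grip":255,"travel":[0.4,0.2,-2],"twist":0},{"grip":255,"travel":[0.4,0.2,-2],"twist":0},{"grip":255,"travel":[0.6,0,-0.25],"twist":0},{"grip":255,"travel":[0,0,0],"twist":0},{"grip":255,"travel":[0,0,0],"twist":0}]'
cat > fit.py <<'E'
from h import *
import sys
o,im=snap('wrist',sys.argv[1]+'.png');print('t',round(o['time'],2),o['position'].round(4),Rn.from_quat(o['tool_rot']).as_euler('xyz',degrees=True).round(2),o['ft_force'].round(1),round(o['grip_width'],4))
g=cv2.GaussianBlur(im.mean(2),(3,3),0)
for v in range(4,200,8):
    r=np.diff(g[v-1:v+2].mean(0)[250:400]);k=[i for i in range(1,len(r)-1) if abs(r[i])>4 and abs(r[i])>=abs(r[i-1]) and abs(r[i])>abs(r[i+1])]
    print(v,[(i+250,round(float(r[i]))) for i in k])
E
python3 fit.py w13
```

```text
time: 12.45
position: [0.4889, 0.1297, 0.0514]
tool_rot: [1.0, 0.013, 0.001, -0.0]
ft_force: [-0.9, -0.8, -3.8]
grip_width: 0.0248
t 12.45 [0.4889 0.1297 0.0514] [ 1.80e+02 -8.00e-02  1.54e+00] [-0.9 -0.8 -3.8] 0.0248
4 [(251, -24), (270, -8), (289, 26), (304, 5), (310, -26), (343, 26), (364, -26), (383, 10)]
12 [(252, -27), (274, -7), (289, 22), (309, -21), (343, 24), (364, -24), (378, 11), (395, -5)]
20 [(252, -25), (278, -7), (290, 27), (310, -28), (343, 26), (364, -25), (376, 7), (395, -4)]
28 [(253, -27), (274, -9), (277, 7), (290, 26), (310, -29), (343, 29), (363, -26), (367, 6), (375, -6), (378, 6)]
36 [(253, -25), (270, -7), (275, 8), (290, 21), (310, -26), (318, 7), (343, 23), (363, -22), (375, -9), (380, 8), (397, 24)]
44 [(254, -25), (291, 16), (310, -22), (318, 7), (343, 18), (362, -16), (393, -4), (397, 24)]
52 [(257, -16), (291, 14), (311, -17), (342, 13), (361, -15), (394, 20)]
60 [(289, -5), (293, -17), (311, 8), (319, 14), (324, -5), (340, -20), (359, 19)]
68 [(292, -5), (305, -7), (318, 14), (340, -13), (354, 14)]
76 []
84 []
92 [(303, -4), (310, -5), (332, 14)]
100 [(303, -4), (309, -6), (312, 5), (330, -9), (333, 9)]
108 [(309, -5), (312, 7), (330, -11), (335, 11)]
116 [(309, -7), (312, 6), (331, -10), (334, 11)]
124 [(310, -8), (330, -6), (334, 12)]
132 [(312, -7), (334, 13)]
140 [(312, 7), (330, -12), (334, 11)]
148 [(308, -11), (311, 15), (331, -15), (344, 14)]
156 [(271, -11), (292, 10), (296, -7), (312, 17), (331, -16)]
164 [(266, -14), (312, 9), (330, -9)]
172 [(266, -10), (301, 6), (338, -6), (344, -6)]
180 [(298, -7), (303, 7), (310, 4), (319, -10), (346, 6)]
188 [(298, -8), (346, 6), (365, 4)]
196 [(298, -9), (346, 6), (366, 5), (384, -5)]
```

```bash
cat > vx.py <<'E'
from h import *
import sys
im=cv2.imread('pics/'+sys.argv[1]+'.png')
o=dict(position=eval(sys.argv[2]),tool_rot=Rn.from_euler('xyz',[180,0,float(sys.argv[3])],degrees=True).as_quat())
g=cv2.GaussianBlur(im.mean(2),(3,3),0)
for n,a,b in (('kL',294,307),('eye',314,329),('kR',346,360)):
    r=np.diff(g[:170,a:b].mean(1));print(n,[(i,round(float(r[i]),1)) for i in range(1,168) if abs(r[i])>3 and abs(r[i])>=abs(r[i-1]) and abs(r[i])>abs(r[i+1])])
# silhouette rows of a cylinder (axis across the view) by hole distance s ahead of TCP, at height .060
th=np.radians(np.arange(0,360,2));c=np.cos(np.radians(float(sys.argv[3])));sn=np.sin(np.radians(float(sys.argv[3])))
for h in (.058,.060,.062):
  for s in [.078,.080,.082,.112,.114,.116,.118]:
    P=np.array([[o['position'][0]+(s+.011*np.cos(t))*c,o['position'][1]+(s+.011*np.cos(t))*sn,h+.011*np.sin(t)] for t in th])
    v=proj('wrist',P,o)[:,1];print(h,s,v.min().round(1),v.max().round(1),end=' | ')
  print()
E
python3 vx.py w13 '(.4889,.1297,.0514)' 1.54
```

```text
kL [(2, 14.6), (12, -19.9), (14, 15.8), (46, -4.0), (57, -5.8), (61, 18.0), (73, 3.4), (155, -11.5), (159, -4.6), (163, 6.4)]
eye [(21, -3.2), (32, 7.0), (50, -4.3), (54, 19.4), (72, 5.5), (85, -16.4), (89, 5.3), (94, 3.3), (124, -4.3), (129, -6.7), (132, 20.7), (163, -14.6), (166, 11.3)]
kR [(2, 4.3), (12, -17.1), (15, 14.8), (51, -3.0), (58, -5.6), (62, 15.0), (72, 9.4), (152, -12.4)]
0.058 0.078 92.5 137.9 | 0.058 0.08 88.1 133.9 | 0.058 0.082 83.7 129.9 | 0.058 0.112 13.2 66.3 | 0.058 0.114 8.2 61.8 | 0.058 0.116 3.1 57.3 | 0.058 0.118 -2.1 52.8 | 
0.06 0.078 92.2 138.2 | 0.06 0.08 87.8 134.2 | 0.06 0.082 83.4 130.1 | 0.06 0.112 11.8 65.7 | 0.06 0.114 6.7 61.2 | 0.06 0.116 1.5 56.6 | 0.06 0.118 -3.7 52.0 | 
0.062 0.078 92.0 138.6 | 0.062 0.08 87.5 134.5 | 0.062 0.082 83.0 130.4 | 0.062 0.112 10.4 65.1 | 0.062 0.114 5.2 60.5 | 0.062 0.116 -0.1 55.8 | 0.062 0.118 -5.4 51.2 |
```

```bash
python3 -m jog '[{"grip":255,"travel":[0,-0.2,-0.1],"twist":0},{"grip":255,"travel":[0,0,0],"twist":0},{"grip":255,"travel":[0.5,0,0],"twist":0},{"grip":255,"travel":[0.5,0,0],"twist":0},{"grip":255,"travel":[0.5,0.05,0],"twist":0},{"grip":255,"travel":[0.3,0,0],"twist":0},{"grip":255,"travel":[0,0,0],"twist":0},{"grip":255,"travel":[0,0,0],"twist":0}]'
python3 fit.py w14 | grep -E '^(t|20|28|36|44|52|60|68|76|84|92|100|108|116|180|196) '; python3 vx.py w14 '(.5070,.1282,.0503)' 1.54 | head -3
```

```text
time: 13.3
position: [0.5059, 0.1284, 0.0495]
tool_rot: [1.0, 0.014, -0.0, -0.0]
ft_force: [-0.2, 0.2, -4.7]
grip_width: 0.025
t 13.3 [0.5059 0.1284 0.0495] [-1.80e+02  3.00e-02  1.57e+00] [-0.2  0.2 -4.7] 0.025
20 [(393, -4), (397, 24)]
28 [(256, -9), (265, 27), (380, -25), (390, 8), (396, 25)]
36 [(263, -10), (379, -5), (383, 8), (396, 23)]
44 [(268, -6), (287, 8), (301, 13), (306, -22), (339, 22), (344, -4), (359, -15), (377, 8), (395, 26)]
52 [(251, -27), (270, -5), (276, -6), (286, 28), (306, -25), (339, 27), (359, -27), (373, 6), (395, 23)]
60 [(251, -25), (272, -9), (275, 8), (287, 20), (307, -24), (339, 25), (359, -21), (363, 5), (371, -7), (374, 8), (394, 24)]
68 [(252, -26), (271, 6), (287, 21), (307, -25), (315, 7), (339, 24), (358, -19), (374, -5), (394, 22)]
76 [(253, -21), (287, 22), (307, -23), (315, 6), (339, 24), (358, -21), (393, 23)]
84 [(286, -8), (306, -17), (310, 6), (316, 8), (336, -16), (339, 15), (359, 4)]
92 [(288, -15), (307, -13), (310, 13), (330, -7), (334, 11), (337, -16), (340, 6), (357, 11)]
100 [(290, -7), (311, 8), (330, -11), (333, 13), (337, -7), (355, 8)]
108 [(304, -4), (309, -5), (312, 8), (330, -13), (334, 12)]
116 [(304, -4), (309, -7), (312, 6), (330, -12), (334, 12)]
180 [(298, -7), (303, 4), (311, 4), (321, -10), (347, 6)]
196 [(298, -8), (346, 6), (364, 5), (385, -5)]
kL [(12, -7.0), (20, -10.4), (25, 29.6), (33, -26.0), (42, 19.5), (45, 11.8), (54, -17.8), (57, 14.4), (86, -4.5), (96, -6.1), (99, 23.7), (153, -14.1), (159, -4.6), (163, 6.4)]
eye [(13, -7.9), (21, -12.1), (26, 30.7), (33, -26.4), (62, 7.3), (78, -3.6), (81, 22.1), (85, -11.2), (89, 5.8), (123, -4.2), (129, -6.0), (132, 20.2), (163, -13.8), (165, 10.4)]
kR [(13, -11.0), (16, 4.2), (21, -14.0), (26, 33.3), (34, -26.9), (39, -3.5), (43, 27.8), (55, -14.4), (58, 10.0), (96, -3.1), (99, 16.0), (152, -12.9)]
```

```bash
python3 -m jog '[{"grip":255,"travel":[0.4,-0.03,0.05],"twist":0},{"grip":255,"travel":[0.4,0,0],"twist":0},{"grip":255,"travel":[0.4,0,0],"twist":0},{"grip":255,"travel":[0.35,0,0],"twist":0},{"grip":255,"travel":[0,0,0],"twist":0},{"grip":255,"travel":[0,0,0],"twist":0},{"grip":255,"travel":[0,0,0],"twist":0}]'
python3 fit.py w15 | grep -E '^(t|60|68|76|84|92|100|108|116|124|132|140|180|196) '; python3 vx.py w15 '(.522,.1282,.0503)' 1.54 | head -3
python3 - <<'E'
from h import *
for _ in range(4): camera('wrist'); o=get_obs(); print(o['position'].round(4),o['ft_force'].round(1))
E
```

```text
time: 14.05
position: [0.5213, 0.1281, 0.0501]
tool_rot: [1.0, 0.014, -0.0, 0.0]
ft_force: [0.2, -0.1, -4.2]
grip_width: 0.025
t 14.05 [0.5213 0.1281 0.0501] [-1.80e+02  3.00e-02  1.57e+00] [ 0.2 -0.1 -4.2] 0.025
60 [(389, -4), (393, 17)]
68 [(251, -27), (267, 4), (392, 26)]
76 [(251, -23), (267, 10), (375, -18), (392, 23)]
84 [(252, -26), (272, -8), (275, 7), (286, 15), (300, 9), (305, -24), (337, 25), (345, -5), (356, -14), (365, 4), (369, -4), (372, 6), (391, 24)]
92 [(252, -23), (270, -6), (273, 6), (286, 16), (305, -18), (310, 18), (331, -16), (337, 22), (356, -18), (369, -7), (373, 6), (391, 23)]
100 [(253, -24), (287, 19), (306, -22), (310, 27), (331, -23), (337, 23), (356, -19), (390, 24)]
108 [(285, -5), (288, 8), (305, -22), (310, 21), (330, -14), (337, 19), (355, -7)]
116 [(286, -8), (305, -20), (311, 16), (330, -13), (335, -11), (337, 15), (356, 6)]
124 [(287, -12), (305, -11), (308, 12), (310, -4), (330, -7), (334, -8), (337, 10), (355, 9)]
132 [(290, -9), (306, 8), (312, -9), (334, 10), (337, -7), (353, 9)]
140 [(303, -4), (312, 7), (331, -13), (334, 14)]
180 [(298, -8), (308, 4), (336, -6), (347, 7)]
196 [(298, -8), (346, 6), (364, 5), (385, -5)]
kL [(59, -5.0), (66, -10.8), (69, 26.4), (77, -24.2), (81, 15.1), (92, -14.3), (95, 10.5), (122, -4.5), (128, -5.2), (132, 18.4), (154, -12.3), (159, -4.6), (163, 6.8)]
eye [(59, -7.2), (66, -12.5), (70, 27.5), (77, -25.1), (87, 12.4), (93, 5.9), (123, -4.6), (129, -6.2), (132, 20.8), (163, -13.9), (165, 11.1)]
kR [(60, -11.1), (66, -12.3), (70, 29.7), (77, -26.7), (83, 19.8), (92, -9.7), (95, 6.1), (106, 6.0), (132, 11.3), (151, -11.9)]
[0.5214 0.1281 0.0501] [ 0.2 -0.7 -4.2]
[0.5214 0.1281 0.0501] [ 0.1  0.5 -3. ]
[0.5215 0.1281 0.0501] [ 0.   0.9 -3.8]
[0.5215 0.1281 0.0502] [ 0.3 -0.4 -3.8]
```

The near edges of all three knuckles now fall on the same row (132) and there is no contact force. One last visual check, wrist and side views combined.

```bash
python3 - <<'E'
from h import *
_,w=snap('wrist','w16.png');_,s=snap('side','s16.png');_,c=snap('scene','c16.png')
p=proj('side',[[.6025,.13,.06]])[0].astype(int);q=proj('scene',[[.6025,.13,.06]])[0].astype(int)
f=lambda a,k:cv2.resize(a[:,:,::-1],k,interpolation=cv2.INTER_CUBIC)
cv2.imwrite('pics/fin.png',np.hstack([f(w[60:190,260:390],(390,390)),f(s[p[1]-32:p[1]+33,p[0]-32:p[0]+33],(390,390))]))
o=get_obs();print(o['time'],o['position'].round(4),o['ft_force'].round(1),o['grip_width'],p)
for t in ['hinge_pin','seal_plate','journal']:
    print(t,[(np.round(z['at'],3).tolist(),round(z['p'],2)) for z in search_frame(t,'scene')[:1]])
E
```

```text
14.45 [0.5216 0.1281 0.0502] [-0.   0.3 -3.4] 0.024867907182180637 [294 231]
hinge_pin [([0.477, 0.275, 0.016], 0.53)]
seal_plate [([0.731, -0.142, 0.007], 0.83)]
journal [([0.611, -0.331, 0.016], 0.64)]
```

View pics/fin.png

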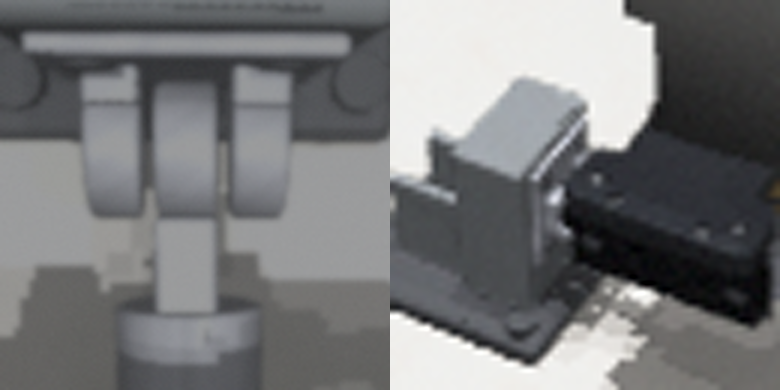

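The picture shows the bar's eye centred between the jamb's knuckles (crop x 153–217, gap about 140–232), with all three lower edges on one line and the eye seen edge-on. The bystanders have not moved. Handing in.

```bash
python3 -c "
from rig import hand_in
print(hand_in())"
```

```text
the job is handed in; nothing more can be done
None
```

I rolled the bar about 16 mm towards +y until its hole was level, gripped it at mid-shank with 35 N and lifted it. I then brought its knuckle in between the jamb's knuckles. I handed in at about 14.5 s on the robot's clock, still gripping it, with the bar clear of the bench.

**Last checks:**
- **Depth:** The near edges of all three knuckles fall on the same image row (132).
- **Sideways:** The bar's knuckle is about 0.3 mm off the middle of the gap.
- **Height:** The hole works out at 60 mm above the bench from the TCP height, plus the bar's offset recorded when I gripped it. The knuckle widths in the wrist picture only confirm this to about 2 mm, and the side picture was too coarse to add anything.
- **Angle:** The bar's yaw matches the jamb's to within about 1°. About 1–2° of roll may remain in the hole.
- **Forces:** There was no contact force, only the bar's weight of roughly 4 N.
- **Bystanders:** The pin, plate and bush were found within about 3 mm of where they started, which is within the network's accuracy.

**Disagreement:** The fingertips are not 22 mm ahead of the TCP as stated; they are about level with it. My first roll push passed over the bar without touching it. I lowered the gripper in small steps with the force watched, and the second push rolled the bar.

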